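# Fit a filter cartridge to the welding helmet's air blower

## Task

Fit the fresh filter cartridge to the helmet's air blower: pick it up by its grip rib, push it down gently into the round port until its lugs are past the slots, then turn it a quarter turn clockwise (seen from above) up to its stop so that it locks, and let go. Do not force it against the blower, and leave the tin and the hammer where they are.

Things in the scene. Friction and masses are not known exactly. Their poses are not given: they have to be found in the camera images.
- cartridge: Loose filter cartridge, 0.18 to 0.35 kg, standing upright on the bench. Origin: centre of its underside, z up. From the bottom: grey spigot 57 mm dia., 0 to 29 mm up (lowest 6 mm tapered to 46 mm); orange lugs on it at +x and -x, 6 to 12 mm up, 10 mm wide, reaching 35 mm from the axis; white disc 84 mm dia., 29 to 50 mm up; grip rib on top. A half turn makes no difference.
- rib (a point): Middle of the cartridge's orange upright grip rib, 65 mm above its underside. The rib is 60 mm long (along the cartridge's x, in line with the lugs), 14 mm thick (y), and stands 30 mm above the disc, 50 to 80 mm above the underside.
- blower: Air blower unit fixed on the bench, 220 x 170 mm (cradle 236 x 186), top face 45 mm above the bench. Origin: centre of its underside at bench level, z up, x along its long side; yellow marks on the top face show this x axis. A bayonet ring (blue wall, yellow inner lip) stands on the middle of the top face: 88 mm outside, 34 mm high, opening 62 mm. The ring does not turn.
- port (a point): Centre of the ring's mouth, 79 mm above the bench. Two opposite slots, 14 mm wide, reaching 37 mm from the axis, go down through the 12 mm deep lip. The ring was clamped by hand: the slots lie anywhere within 34 degrees either way of the blower's x axis. Their direction is in no measured pose; feel for it or see it. Lugs beside the slots rest on the rim. Measured centres may be 2 mm off, the slots' play.
- port_floor (a point): On the port's axis at the blower's top face, 45 mm above the bench. The cartridge's underside is this far above it: 28 mm lugs on the rim (not in the slots); 20 mm lugs in the slots, spring plate just touched (5 N, then 0.7 N per mm); 10 mm or less: free to turn under the lip (12 N); 6 mm plate on its hard stop (15 N); 14 mm locked.
- lock (a point): The underside's place when locked, 59 mm above the bench. Under the lip a channel runs 80 degrees clockwise from each slot to a hard stop; anticlockwise is blocked. At the stop, once no longer pressed, the spring lifts the lugs 4 mm into notches. Contact above 60 N between cartridge and blower (1.5 N m on the stop, or touching down faster than 20 mm/s) breaks the lugs.
- gel_tin: Bystander: loose upright tin, 70 mm diameter, 75 mm tall, red label; origin: centre of its underside.
- hammer: Bystander: hammer, 260 mm long, lying on the bench along its x.
Not all that is in view belongs to the job. What is shaped like the cartridge but green or purple is not meant.

How it is judged:
By the outcome, as a careful person would: the job done as asked, in the order asked, and still so for the second after the job is handed in, with the robot touching nothing.
It also fails if it takes over 72 s, if anything falls off the work surface, if the arm or the gripper's body presses on something with over 40 N, if the wrist force passes 120 N, or if a joint passes its speed limit or range.

## Robot

A 6-joint arm with a two-finger parallel gripper is mounted at the origin on the work surface. World frame = base frame: x ahead of the robot, y to its left, z up, the work surface at z = 0. Lengths are in m, angles in degrees, forces in N, time in s.
With the tool pointing down it reaches from about 0.4 to 0.825 m from the base axis. Payload 7 kg.
Tool frame: the origin (TCP) lies midway between the tips of the shut fingers; the grasp point (between the pads) lies r.grasp_offset behind it (r.grasp_offset is the distance from the TCP to the grasp point, in m); z points along the fingers, y is the direction in which the jaws open and shut (so a half turn about z gives the same grasp; the last joint's range is limited). The gripper opens to 88 mm and grips with 3 to 60 N. Pads are 19 mm wide; open, the fingers measure 130 mm over their backs; the gripper's body (78 mm by 193 mm) begins 47 mm behind the grasp point.
Start: joints at [88.757, 20.546, 0.682, 0, -70.136, -16.507], TCP at [0.206, 0.643, 0.227] pointing down, gripper open.
Joint ranges: [-176.03, 176.03], [-82.01, 121.73], [-58.28, 71.71], [-173.87, 95.51], [-174.79, -0.11], [-173.66, 173.66]. Speed limits (degrees/s): [136.94, 136.94, 172.46, 180, 180, 180].

## Interface

Orientations are given as [roll, pitch, yaw] about the fixed x, y, z axes, in that order (R = Rz(yaw) Ry(pitch) Rx(roll)).
In Python, from plant import status, imaging, r gives the robot as it stands.
- The arm moves only by the tool apply_moves, never from a script. Its argument "moves" is a list of rows, each a list of 6 numbers: the shift along the tool's x, y, z in units of 200 mm (1.0 is 200 mm), then the turn, a rotation vector about the tool's x, y, z in units of 90 degrees (1.0 is 90 degrees). In form: [[tx, ty, tz, rx, ry, rz], ...]. A call has 1 to 12 rows; each row is the pose to reach, as a shift and turn from the pose measured when the call began, along the tool's axes at that moment; what a row does not reach only later rows make up. A row lasts 1/8 s, in which the tool goes at most 62.5 mm and 10.7 degrees, less where a joint would pass 70% of its speed; a pose out of reach is approached as far as the arm can. A call with a number of a shift or a turn outside -1 to 1 is refused whole. A call with a gripper value outside its range is refused whole. "hand" is the closure, from -1 (fully open) to 1 (shut), set as the call begins (left out, the last holds). The fingers move at their own pace and stop on an object; "grip_force" is the grip in N (left out, the last holds). Time passes only in rows, so rows that repeat a pose let the fingers close. It gives the time, the measured TCP pose, the force and the opening at its end, in the units of the state.
- status.get_state(): the state, without advancing time (a new reading comes with each control period).
- imaging.capture(name): name is "side" or "top"; returns (picture, depth): 384x512x3 uint8, blue, green, red; 384x512 float32, m along the optical axis (not along the pixel's ray), 0 where there is no reading.
- imaging.camera_info(name): a dict with "fx", "fy", "cx", "cy" (pixels), "T" (4x4, takes a point from camera to world coordinates). Camera axes: x right, y up, looking along -z (the intrinsics and any distortion apply to the point x, -y, -z); pixel columns grow to the right and rows downward; lengths in m; the calibration is good to about 2 mm. A picture is of the moment at which its call begins. camera_info takes no time and is no camera call.
- r.close_job(): hands the job in, once; it reports no verdict.
The state is a dict: "time_s": time; "joints": joint angles; "qd": joint speeds; "joint_torque": joint torques, N m; "tcp_pos": TCP position; "eef_rot": TCP orientation; "contact_force": force on the tool from outside, world axes, zero at the start; "moment": the same for the moment, N m; "gripper_width": finger opening in m.
Only numpy, scipy, OpenCV 4.12 (cv2) and the standard library are available. Lean on these libraries where they do the work, as an engineer would, in place of code of your own. Each camera call takes 0.05 s, during which the arm holds its last target.

## Working session

There is one attempt and no reset: what is moved stays moved. The work goes in short steps, Python scripts to look and compute and a tool call to move; the robot and the scene stay as the last step left them, time stands still between calls to the robot, and variables do not carry over. Pictures are saved under pics/ and viewed, and the job is handed in when it is done.

Besides the shell and the picture viewer there is one more tool, called after "Call:" as name([rows], argument=value, ...), one row to a line, values as JSON. apply_moves: Moves the arm, as the interface text tells. Its arguments: {"type":"object","properties":{"moves":{"type":"array","items":{"type":"array","items":{"type":"number"}}},"hand":{"type":"number"},"grip_force":{"type":"number"}},"required":["moves"]}

```bash
mkdir -p pics; ls; python3 - <<'E'
from plant import status, imaging, r
import cv2,numpy as np
print(status.get_state(), r.grasp_offset)
for n in("top","side"):
    p,d=imaging.capture(n); cv2.imwrite(f"pics/{n}0.png",p); np.save(f"pics/{n}0.npy",d); np.save(f"pics/{n}0p.npy",p)
    print(n,imaging.camera_info(n))
E
```

```text
pics
{'time_s': 0.0, 'joints': array([ 8.87582209e+01,  2.05911008e+01,  6.33895847e-01, -2.12737782e-02,
       -7.01341356e+01, -1.65068515e+01]), 'qd': array([-0.01473316, -0.02659525,  0.02419747,  0.14247725, -0.02866224,
        0.05041178]), 'joint_torque': array([-1.27164363e-03, -5.82710016e+01,  2.93047893e+01,  6.99743852e+00,
        6.81135280e-03, -1.60322097e-04]), 'tcp_pos': array([0.20563817, 0.6424077 , 0.22562374]), 'eef_rot': array([ 1.79906741e+02, -6.78082808e-03, -1.77558702e+01]), 'contact_force': array([-0.20341721, -0.22875628,  0.62903203]), 'moment': array([-0.05875125, -0.04722809,  0.01889662]), 'gripper_width': 0.08771495914422124} 0.0188
top {'fx': 371.17774324200286, 'fy': 371.17774324200286, 'cx': 251.45005058421722, 'cy': 187.9255361028146, 'T': array([[ 0.01891211,  0.99123223, -0.1307708 ,  0.46506706],
       [-0.99966431,  0.02106331,  0.01508643,  0.0484702 ],
       [ 0.01770862,  0.13044159,  0.99129783,  1.16356462],
       [ 0.        ,  0.        ,  0.        ,  1.        ]])}
side {'fx': 352.63550399278444, 'fy': 352.63550399278444, 'cx': 255.0571782773745, 'cy': 197.5490267495548, 'T': array([[-9.99946357e-01,  7.08865328e-03, -7.55213478e-03,
         5.74724331e-01],
       [-1.03411604e-02, -7.24539892e-01,  6.89155284e-01,
         7.87095362e-01],
       [-5.86640055e-04,  6.89196413e-01,  7.24574330e-01,
         8.44166510e-01],
       [ 0.00000000e+00,  0.00000000e+00,  0.00000000e+00,
         1.00000000e+00]])}
```

View pics/top0.png

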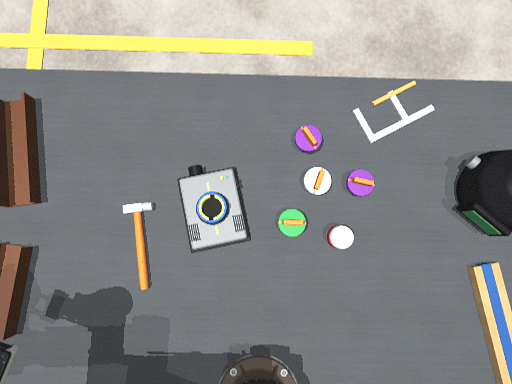

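View pics/side0.png

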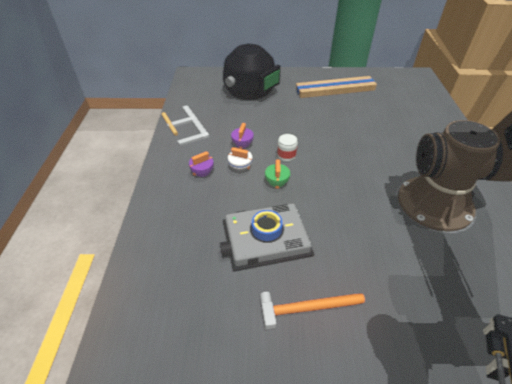

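```bash
cat > h.py <<'E'
import cv2,numpy as np
from plant import status, imaging, r
def ray(n,u,v):
    c=imaging.camera_info(n);T=c["T"]
    d=T[:3,:3]@np.array([(u-c["cx"])/c["fx"],-(v-c["cy"])/c["fy"],-1.]); return T[:3,3],d
def cast(n,u,v,z):
    o,d=ray(n,u,v); return o+d*(z-o[2])/d[2]
def proj(n,p):
    c=imaging.camera_info(n);q=np.linalg.inv(c["T"])@np.append(p,1)
    return c["cx"]+c["fx"]*q[0]/-q[2], c["cy"]-c["fy"]*q[1]/-q[2]
def crop(p,u,v,w,h,s,name):
    cv2.imwrite(name,cv2.resize(p[v-h:v+h,u-w:u+w],None,fx=s,fy=s,interpolation=cv2.INTER_CUBIC))
E
python3 - <<'E'
from h import *
t=np.load("pics/top0p.npy");s=np.load("pics/side0p.npy")
a=cv2.resize(t[115:265,260:385],None,fx=4,fy=4,interpolation=cv2.INTER_CUBIC)
cv2.imwrite("pics/c1.png",a)
crop(t,213,208,38,45,8 if 0 else 6,"pics/c2.png")
crop(s,267,232,50,36,8,"pics/c3.png")
for n,p,box in (("top",t,(298,160,340,202)),("side",s,(224,143,256,172))):
    x0,y0,x1,y1=box;hsv=cv2.cvtColor(p[y0:y1,x0:x1],cv2.COLOR_BGR2HSV)
    o=((hsv[...,0]>5)&(hsv[...,0]<22)&(hsv[...,1]>120)&(hsv[...,2]>100)).astype(np.uint8)
    w=((hsv[...,1]<40)&(hsv[...,2]>170)).astype(np.uint8)
    for nm,m in(("o",o),("w",w)):
        k,l,st,c=cv2.connectedComponentsWithStats(m);i=1+np.argmax(st[1:,4])
        cn=cv2.findContours((l==i).astype(np.uint8),0,2)[0][0]
        print(n,nm,st[i],c[i]+[x0,y0],cv2.minAreaRect(cn+np.array([x0,y0])))
E
```

```text
top o [16  8 10 22 88] [318.71590909 179.09090909] ((318.8500061035156, 178.44998168945312), (5.0596442222595215, 21.819713592529297), 18.43494987487793)
top w [  6   7  17  26 260] [310.87307692 178.08076923] ((310.2532653808594, 177.98968505859375), (13.124385833740234, 26.855178833007812), 17.650123596191406)
side o [  7   4  17  11 120] [239.25833333 151.88333333] ((238.79412841796875, 151.6764678955078), (16.378250122070312, 8.134893417358398), 12.528807640075684)
side w [  4   9  25  14 193] [239.50259067 159.70984456] ((240.1943817138672, 159.2958526611328), (12.114470481872559, 24.32783317565918), 81.46923065185547)
```

View pics/c1.png

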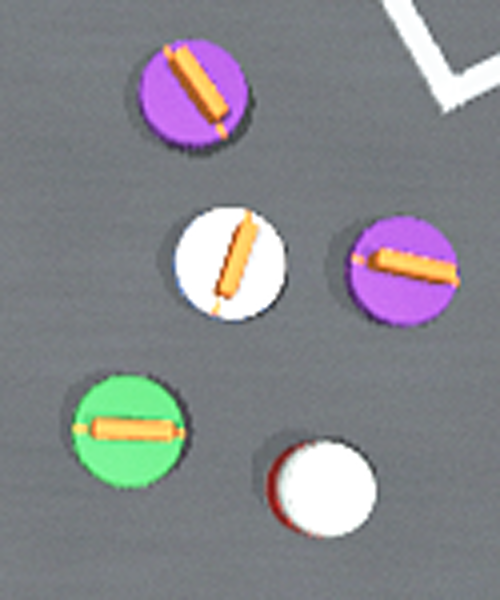

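View pics/c2.png

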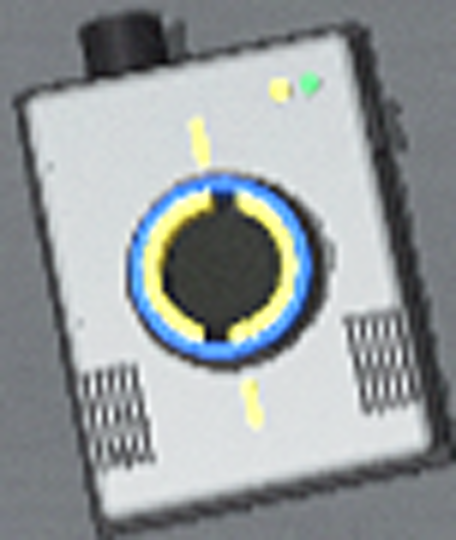

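View pics/c3.png

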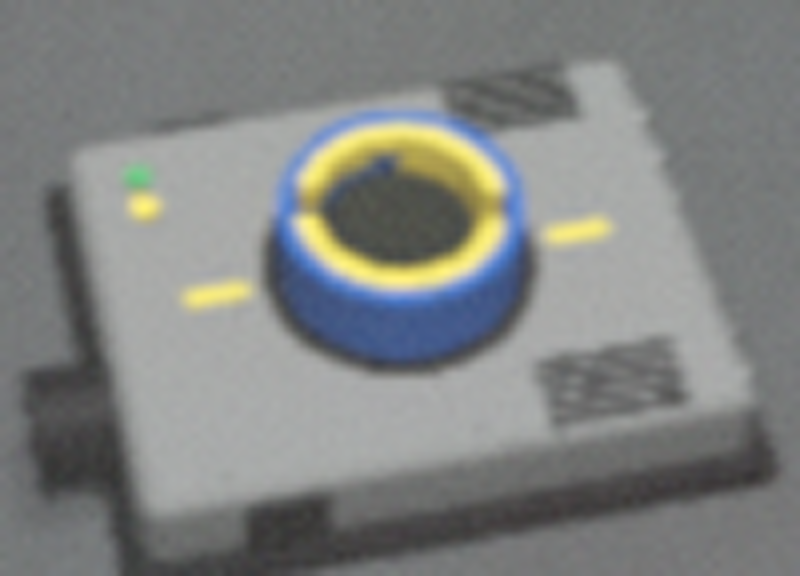

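White (318,181) is the cartridge: it has a white disc, an orange rib and lugs. The look-alikes are purple (309,138), purple (361,183) and green (292,222), and the tin is at (341,237). In the enlarged crop only (318,181) is white with a rib. The ring is at (212,207), with its slots visible at about (212,196) and (211,218).

```bash
cat > m.py <<'E'
from h import *
def circ(P):
    A=np.c_[2*P[:,:2],np.ones(len(P))];x=np.linalg.lstsq(A,(P[:,:2]**2).sum(1),rcond=None)[0]
    return x[:2],np.sqrt(x[2]+x[:2]@x[:2])
def blob(m):
    k,l,st,c=cv2.connectedComponentsWithStats(m.astype(np.uint8));i=1+np.argmax(st[1:,4]);return (l==i).astype(np.uint8)
def contour(m,hull=True):
    c=max(cv2.findContours(m,cv2.RETR_EXTERNAL,cv2.CHAIN_APPROX_NONE)[0],key=cv2.contourArea)
    return (cv2.convexHull(c) if hull else c)[:,0].astype(float)
def sub(p,box,s=4):
    x0,y0,x1,y1=box;b=cv2.resize(p[y0:y1,x0:x1],None,fx=s,fy=s,interpolation=cv2.INTER_CUBIC)
    return b,lambda q:(np.asarray(q)+.5)/s-.5+[x0,y0]
E
python3 - <<'E'
from m import *
t=np.load("pics/top0p.npy");s=np.load("pics/side0p.npy")
for n,p,bc,bb in(("top",t,(298,160,340,202),(190,185,235,232)),("side",s,(222,143,258,173),(245,205,290,245))):
    b,f=sub(p,bc);hsv=cv2.cvtColor(b,cv2.COLOR_BGR2HSV);H,S,V=cv2.split(hsv)
    o=blob((H>5)&(H<22)&(S>110)&(V>100))
    M=cv2.moments(o,True);q=f([M['m10']/M['m00'],M['m01']/M['m00']])
    print(n,"rib centroid px",q,"at .08",cast(n,*q,.08),".065",cast(n,*q,.065))
    ys,xs=np.nonzero(o);W=np.array([cast(n,*a,.08)[:2] for a in f(np.c_[xs,ys])]);C=W-W.mean(0)
    e,v=np.linalg.eigh(C.T@C);print(" rib ang",np.degrees(np.arctan2(v[1,1],v[0,1])),"ext",np.ptp(C@v[:,1]))
    w=blob(((S<50)&(V>165))|((H>5)&(H<22)&(S>110)))
    h=contour(w);P=np.array([cast(n,*a,.05) for a in f(h)]);print(" disc",circ(P))
    b,f=sub(p,bb);H,S,V=cv2.split(cv2.cvtColor(b,cv2.COLOR_BGR2HSV))
    bl=blob((H>95)&(H<125)&(S>110)&(V>(150 if n=="top" else 130)))
    P=np.array([cast(n,*a,.079) for a in f(contour(bl))]);c,R=circ(P);print(" ring outer",c,R)
    ye=((H>20)&(H<40)&(S>70)&(V>140)).astype(np.uint8)
    P=np.array([cast(n,*a,.079) for a in f(contour(blob(cv2.dilate(ye,np.ones((25,25))))))]);print(" yellow dilated circle",circ(P))
    if n=="top":
        for cc in (c,circ(P)[0]):
          prof=[]
          for a in range(0,360,3):
            vals=[]
            for rr in(.032,.0335,.035):
                u,v2=proj(n,[cc[0]+rr*np.cos(np.radians(a)),cc[1]+rr*np.sin(np.radians(a)),.079])
                vals.append(cv2.getRectSubPix(p,(1,1),(u,v2))[0,0].astype(float))
            m=np.mean(vals,0);prof.append((m[1]+m[2])/2)
          print(np.round(prof).astype(int).tolist())
    # yellow axis marks
x=[]
b,f=sub(t,(175,163,251,253));H,S,V=cv2.split(cv2.cvtColor(b,cv2.COLOR_BGR2HSV))
k,l,st,c=cv2.connectedComponentsWithStats(((H>20)&(H<40)&(S>60)&(V>140)).astype(np.uint8))
for i in range(1,k): 
    if st[i,4]>20:q=f(c[i]);print("yel",q,st[i,4],cast("top",*q,.045))
E
```

```text
top rib centroid px [318.68534483 179.04837165] at .08 [ 0.63877601 -0.16677762  0.08      ] .065 [ 0.6411807  -0.16975734  0.065     ]
 rib ang 160.73198091735614 ext 0.06794893245348654
 disc (array([ 0.64287707, -0.16067969]), np.float64(0.037655514609413535))
 ring outer [0.54932425 0.14852341] 0.0445354691725201
 yellow dilated circle (array([0.55644995, 0.1510676 ]), np.float64(0.0520590954090692))
[43, 42, 78, 136, 224, 250, 254, 254, 255, 253, 255, 255, 254, 251, 253, 253, 251, 255, 250, 252, 254, 254, 251, 252, 254, 253, 254, 254, 251, 250, 250, 250, 250, 251, 252, 252, 253, 254, 254, 248, 248, 252, 253, 248, 255, 252, 254, 254, 251, 255, 252, 254, 254, 254, 249, 246, 155, 33, 34, 39, 39, 44, 56, 144, 212, 244, 255, 254, 253, 253, 250, 250, 255, 252, 254, 254, 255, 254, 251, 254, 250, 252, 255, 254, 248, 245, 249, 254, 253, 253, 254, 254, 253, 253, 254, 250, 247, 248, 248, 252, 251, 248, 253, 253, 253, 253, 253, 253, 252, 254, 254, 254, 254, 255, 252, 210, 159, 92, 48, 46]
[115, 114, 128, 154, 131, 108, 124, 137, 142, 140, 128, 137, 156, 162, 149, 148, 147, 146, 150, 155, 17
[... 198 characters left out ...]
6, 56, 53, 56, 57, 56, 69, 83, 69, 60, 79, 72, 72, 72, 67, 69, 86, 98, 85, 99, 106, 122, 136, 142, 156, 172, 188, 200, 209, 218, 228, 237, 246, 249, 254, 254, 245, 242, 246, 250, 236, 239, 226, 229, 226, 220, 218, 197, 180, 191, 195, 184, 171, 151, 128, 111, 114, 120, 118]
side rib centroid px [239.17358657 151.81429833] at .08 [ 0.63910427 -0.1545225   0.08      ] .065 [ 0.640368   -0.17300573  0.065     ]Traceback (most recent call last):
  File "<stdin>", line 8, in <module>
  File "h.py", line 7, in cast
    o,d=ray(n,u,v); return o+d*(z-o[2])/d[2]
        ~~~^^^^^^^
  File "h.py", line 4, in ray
    c=imaging.camera_info(n);T=c["T"]
ValueError: time passes only in moves, steps and waits
```

```bash
sed -i 's/^def ray/CI={n:imaging.camera_info(n) for n in ("top","side")}\ndef ray/; s/c=imaging.camera_info(n)/c=CI[n]/' h.py
python3 - <<'E'
from m import *
t=np.load("pics/top0p.npy");s=np.load("pics/side0p.npy")
vis=[]
for n,p,bc,bb in(("top",t,(298,160,340,202),(190,185,235,232)),("side",s,(220,141,260,175),(245,205,290,245))):
    b,f=sub(p,bc,8);hsv=cv2.cvtColor(b,cv2.COLOR_BGR2HSV);H,S,V=cv2.split(hsv)
    o=blob((H>5)&(H<25)&(S>110)&(V>100))
    w=blob(((S<60)&(V>150))|((H>5)&(H<25)&(S>80)))
    h=contour(w);P=np.array([cast(n,*a,.05) for a in f(h)]);c,R=circ(P);print(n," disc",c,R)
    ys,xs=np.nonzero(o);W=np.array([cast(n,*a,.08)[:2] for a in f(np.c_[xs,ys])]);C=W-W.mean(0)
    e,v=np.linalg.eigh(C.T@C);print(" rib",W.mean(0),np.degrees(np.arctan2(v[1,1],v[0,1])),"ext",np.ptp(C@v[:,1]))
    cv2.polylines(b,[h.astype(int)],True,(0,0,255));cv2.drawContours(b,cv2.findContours(o,0,2)[0],-1,(0,255,0),1)
    # predictions overlay from disc centre
    vis.append(b)
    b,f=sub(p,bb,4);H,S,V=cv2.split(cv2.cvtColor(b,cv2.COLOR_BGR2HSV))
    bl=blob((H>95)&(H<125)&(S>110)&(V>(150 if n=="top" else 60)))
    P=np.array([cast(n,*a,.079) for a in f(contour(bl))])
    if n=="side": P=P[P[:,1]<np.median(P[:,1])] if 0 else P
    c,R=circ(P);print(" ring outer",c,R)
    cv2.polylines(b,[contour(bl).astype(int)],True,(0,0,255));vis.append(b)
for i,b in enumerate(vis): cv2.imwrite(f"pics/v{i}.png",b)
hh=max(b.shape[0] for b in vis[:1]+vis[2:3]);a=np.zeros((hh,vis[0].shape[1]+vis[2].shape[1],3),np.uint8)
a[:vis[0].shape[0],:vis[0].shape[1]]=vis[0];a[:vis[2].shape[0],vis[0].shape[1]:]=vis[2];cv2.imwrite("pics/va.png",a)
b,f=sub(t,(175,163,251,253));H,S,V=cv2.split(cv2.cvtColor(b,cv2.COLOR_BGR2HSV))
k,l,st,c=cv2.connectedComponentsWithStats(((H>20)&(H<40)&(S>60)&(V>140)).astype(np.uint8))
for i in range(1,k): 
    if st[i,4]>20:q=f(c[i]);print("yel",q,st[i,4],cast("top",*q,.045))
E
```

```text
top  disc [ 0.63980613 -0.16793399] 0.043738394074328064
 rib [ 0.63858248 -0.16656782] 160.8057656552434 ext 0.06829646079267676
 ring outer [0.54932425 0.14852341] 0.0445354691725201
side  disc [ 0.63786087 -0.15758995] 0.04804713315847767
 rib [ 0.63912595 -0.15465521] 141.0001887834257 ext 0.07268376478255834
 ring outer [0.54997221 0.16949467] 0.046060413525987595
yel [221.15843949 177.55493631] 157 [0.64252921 0.12433517 0.045     ]
yel [207.86017787 186.29693676] 253 [0.6148005  0.16384493 0.045     ]
yel [203.10301365 206.30202805] 1319 [0.55368867 0.17606819 0.045     ]
yel [219.20054257 207.45346411] 1198 [0.55119807 0.12753235 0.045     ]
yel [216.62186192 229.583159  ] 239 [0.48477111 0.13322818 0.045     ]
```

View pics/va.png

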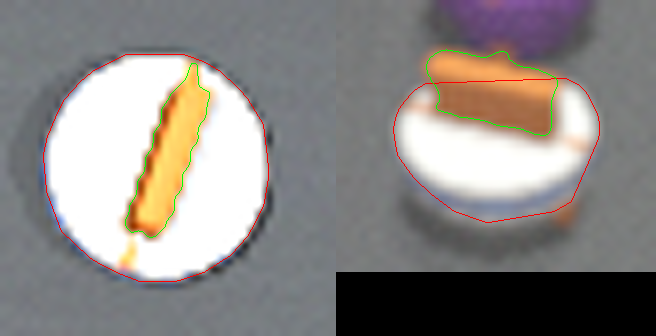

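View pics/v3.png

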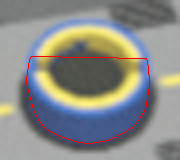

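```bash
python3 - <<'E'
from m import *
s=np.load("pics/side0p.npy");t=np.load("pics/top0p.npy")
for n,p,bb in (("side",s,(245,205,290,245)),("top",t,(190,190,235,228))):
    b,f=sub(p,bb,8);H,S,V=cv2.split(cv2.cvtColor(b,cv2.COLOR_BGR2HSV))
    ye=((H>20)&(H<40)&(S>80)&(V>120)).astype(np.uint8)
    k,l,st,c=cv2.connectedComponentsWithStats(ye)
    m=np.isin(l,[i for i in range(1,k) if st[i,4]>1200]).astype(np.uint8)
    pts=np.vstack([q[:,0] for q in cv2.findContours(m,0,1)[0]]);h=cv2.convexHull(pts)[:,0].astype(float)
    P=np.array([cast(n,*a,.079) for a in f(h)]);print(n,circ(P))
    cv2.polylines(b,[h.astype(int)],True,(0,0,255));cv2.imwrite(f"pics/y_{n}.png",b)
# disc in side: predicted outline check
c=np.array([.6398,-.1679])
b,f=sub(s,(220,141,260,175),8)
for z,R in((.05,.042),):
    for a in range(0,360,10):
        u,v=proj("side",[c[0]+R*np.cos(np.radians(a)),c[1]+R*np.sin(np.radians(a)),z]);cv2.circle(b,(int((u-220+.5)*8),int((v-141+.5)*8)),2,(0,0,255),-1)
for x,y in((.03,.007),(.03,-.007),(-.03,-.007),(-.03,.007)):
    A=np.radians(-18.8);q=c+[x*np.cos(A)-y*np.sin(A),x*np.sin(A)+y*np.cos(A)]
    for z in(.05,.08):
        u,v=proj("side",[*q,z]);cv2.circle(b,(int((u-220+.5)*8),int((v-141+.5)*8)),3,(0,255,0),-1)
y=cv2.imread("pics/y_side.png");o=np.zeros((max(b.shape[0],y.shape[0]),b.shape[1]+y.shape[1],3),np.uint8);o[:b.shape[0],:b.shape[1]]=b;o[:y.shape[0],b.shape[1]:]=y
cv2.imwrite("pics/vb.png",o)
E
```

```text
side (array([0.5491262 , 0.15042187]), np.float64(0.035917535130978416))
top (array([0.54938387, 0.14878702]), np.float64(0.03606597039694521))
```

View pics/vb.png

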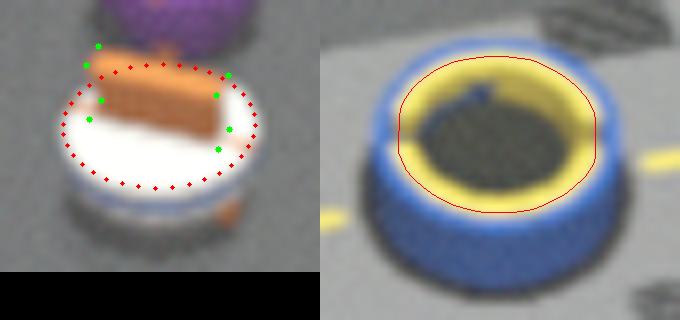

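```bash
cat > g.py <<'E'
import sys,numpy as np
from scipy.spatial.transform import Rotation as R
from plant import status
def go(x,y,z,yaw):
    s=status.get_state();A=R.from_euler("xyz",s["eef_rot"],degrees=True);B=R.from_euler("xyz",[180,0,yaw],degrees=True)
    d=A.inv().apply(np.array([x,y,z])-s["tcp_pos"])/.2;w=(A.inv()*B).as_rotvec(degrees=True)/90
    print("t",round(s["time_s"],2),"pos",s["tcp_pos"].round(4),s["eef_rot"].round(2),"F",s["contact_force"].round(1),"M",s["moment"].round(2),"w",round(s["gripper_width"],4),"j",s["joints"].round(0))
    print("shift",d.round(4),"turn",w.round(4))
if __name__=="__main__": go(*map(float,sys.argv[1:]))
E
python3 g.py .6398 -.1675 .2 -18.8
```

```text
t 0.1 pos [0.2057 0.6425 0.2257] [ 1.7992e+02 -1.0000e-02 -1.7750e+01] F [-0.2 -0.3 -0.2] M [ 0.02 -0.06  0.03] w 0.0874 j [ 89.  21.   1.  -0. -70. -17.]
shift [3.302  3.195  0.1338] turn [ 0.0009 -0.0001  0.0117]
```

Call:
apply_moves([
  [0.1,0.1,0,0,0,0],
  [0.3,0.29,0,0,0,0],
  [0.5,0.485,0,0,0,0],
  [0.7,0.68,0,0,0,0],
  [0.9,0.87,0,0,0,0],
  [1.0,0.97,0,0,0,0],
], hand=0.1)

```text
time_s: 0.85
tcp_pos: [0.3377, 0.3942, 0.226]
eef_rot: [179.9, 0.0, -17.8]
contact_force: [-0.3, 0.2, 0.7]
gripper_width: 0.0401
```

Call:
apply_moves([
  [0.2,0.2,0,0,0,0],
  [0.4,0.39,0,0,0,0],
  [0.6,0.58,0,0,0,0],
  [0.8,0.78,0,0,0,0],
  [1.0,0.97,0,0,0,0],
])

```text
time_s: 1.48
tcp_pos: [0.469, 0.1465, 0.2264]
eef_rot: [179.9, 0.0, -17.8]
contact_force: [1.8, 0.9, 0.3]
gripper_width: 0.0394
```

```bash
python3 g.py .6398 -.1675 .2 -18.8
```

```text
t 1.48 pos [0.469  0.1465 0.2264] [179.91   0.   -17.82] F [1.8 0.9 0.3] M [ 0.08 -0.15  0.05] w 0.0394 j [ 40.   3. -22.   0. -65.  32.]
shift [1.2937 1.2328 0.1338] turn [0.001  0.     0.0109]
```

Call:
apply_moves([
  [0.2,0.19,0,0,0,0],
  [0.4,0.38,0,0,0,0.01],
  [0.6,0.57,0,0,0,0.01],
  [0.8,0.76,0,0,0,0.01],
  [1.0,0.95,0,0,0,0.01],
])

```text
time_s: 2.1
tcp_pos: [0.6017, -0.0974, 0.2264]
eef_rot: [179.9, 0.0, -18.7]
contact_force: [0.3, 1.2, 0.5]
gripper_width: 0.0393
```

```bash
python3 g.py .6398 -.1675 .13 -18.8
```

```text
t 2.1 pos [ 0.6017 -0.0974  0.2264] [ 1.799e+02  3.000e-02 -1.872e+01] F [0.3 1.2 0.5] M [ 0.14 -0.15  0.01] w 0.0393 j [  9.  14.  -8.   0. -68.  62.]
shift [0.2931 0.2702 0.4821] turn [0.0011 0.0003 0.0008]
```

Call:
apply_moves([
  [0.12,0.11,0.1,0,0,0],
  [0.24,0.22,0.25,0,0,0],
  [0.293,0.27,0.4,0,0,0],
  [0.293,0.27,0.48,0.001,0,0],
  [0.293,0.27,0.48,0.001,0,0],
  [0.293,0.27,0.48,0.001,0,0],
])

```text
time_s: 2.85
tcp_pos: [0.6404, -0.1669, 0.1318]
eef_rot: [-180.0, -0.1, -18.7]
contact_force: [-0.8, 0.7, 0.7]
gripper_width: 0.0395
```

```bash
python3 g.py .6398 -.1675 .0545 -18.8; python3 - <<'E'
from h import *
p,d=imaging.capture("side");cv2.imwrite("pics/s1.png",p);crop(p,239,140,50,45,8 if 0 else 6,"pics/s1c.png")
E
```

```text
t 2.85 pos [ 0.6404 -0.1669  0.1318] [-1.7999e+02 -7.0000e-02 -1.8660e+01] F [-0.8  0.7  0.7] M [ 0.03 -0.06 -0.  ] w 0.0395 j [  2.  23.  -8.   0. -58.  69.]
shift [-0.0025  0.004   0.3867] turn [-0.0001 -0.0008  0.0015]
```

View pics/s1c.png

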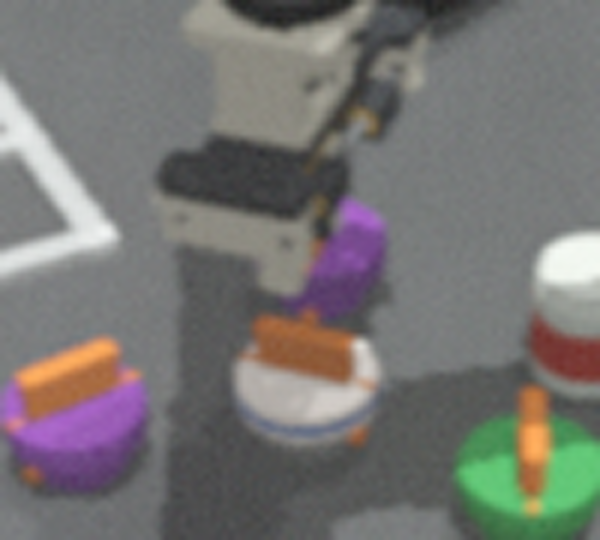

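Call:
apply_moves([
  [-0.002,0.004,0.12,0,0,0],
  [-0.002,0.004,0.25,0,0,0],
  [-0.002,0.004,0.33,0,0,0],
  [-0.002,0.004,0.37,0,0,0],
  [-0.002,0.004,0.385,0,0,0],
  [-0.002,0.004,0.385,0,0,0],
  [-0.002,0.004,0.385,0,0,0],
])

```text
time_s: 3.78
tcp_pos: [0.6405, -0.1676, 0.0558]
eef_rot: [-180.0, -0.2, -18.7]
contact_force: [-0.0, -0.2, -0.2]
gripper_width: 0.0393
```

```bash
python3 g.py .6398 -.1675 .0545 -18.8; python3 - <<'E'
from h import *
p,d=imaging.capture("side");cv2.imwrite("pics/s2.png",p);crop(p,239,150,40,40,8,"pics/s2c.png")
E
```

```text
t 3.77 pos [ 0.6405 -0.1676  0.0558] [-1.7996e+02 -1.7000e-01 -1.8660e+01] F [-0.  -0.2 -0.2] M [-0.02 -0.01 -0.04] w 0.0393 j [  2.  28. -13.   0. -50.  69.]
shift [-0.0037  0.0008  0.0066] turn [-0.0005 -0.0019  0.0016]
```

View pics/s2c.png

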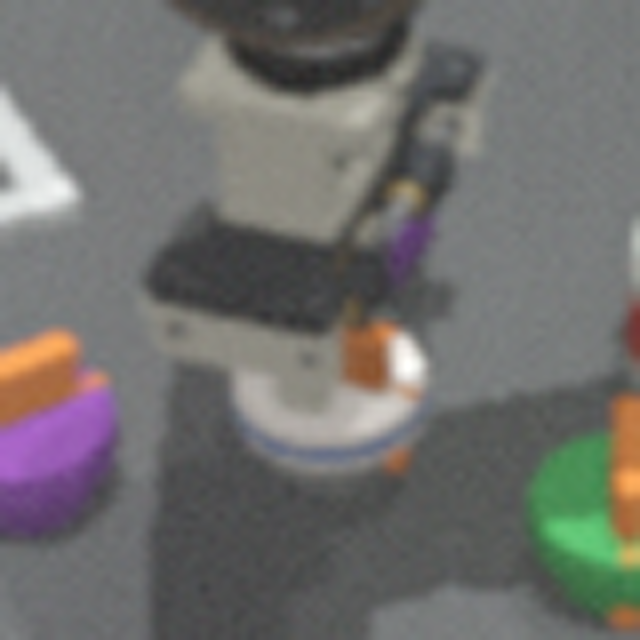

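Call:
apply_moves([
  [-0.003,0,0.004,0,0,0],
  [-0.003,0,0.004,0,0,0],
  [-0.003,0,0.004,0,0,0],
  [-0.003,0,0.004,0,0,0],
  [-0.003,0,0.004,0,0,0],
  [-0.003,0,0.004,0,0,0],
], hand=1, grip_force=35)

```text
time_s: 4.58
tcp_pos: [0.6397, -0.1674, 0.0548]
eef_rot: [-180.0, -0.1, -18.7]
contact_force: [-0.6, -0.9, -1.0]
gripper_width: 0.0137
```

```bash
python3 g.py .6398 -.1675 .155 -18.8
```

```text
t 4.58 pos [ 0.6397 -0.1674  0.0548] [-1.7996e+02 -1.4000e-01 -1.8660e+01] F [-0.6 -0.9 -1. ] M [-0.15  0.12 -0.04] w 0.0137 j [  2.  28. -13.   0. -50.  69.]
shift [ 1.700e-03  1.000e-04 -5.009e-01] turn [-0.0004 -0.0016  0.0015]
```

Call:
apply_moves([
  [0,0,-0.05,0,0,0],
  [0,0,-0.15,0,0,0],
  [0,0,-0.3,0,0,0],
  [0,0,-0.45,0,0,0],
  [0,0,-0.55,0,0,0],
  [0,0,-0.6,0,0,0],
  [0,0,-0.6,0,0,0],
])

```text
time_s: 5.45
tcp_pos: [0.6396, -0.1672, 0.1753]
eef_rot: [-179.9, -0.2, -18.7]
contact_force: [0.4, -0.4, -4.1]
gripper_width: 0.0138
```

```bash
python3 g.py .5493 .1492 .175 -1.3
```

```text
t 5.45 pos [ 0.6396 -0.1672  0.1753] [-179.93   -0.19  -18.67] F [ 0.4 -0.4 -4.1] M [0.01 0.01 0.06] w 0.0138 j [  2.  21.  -5.   0. -63.  69.]
shift [-9.3410e-01 -1.3545e+00  2.0000e-04] turn [-0.0004 -0.0023 -0.1929]
```

Call:
apply_moves([
  [-0.04,-0.06,0,0,0,-0.01],
  [-0.12,-0.18,0,0,0,-0.03],
  [-0.22,-0.32,0,0,0,-0.06],
  [-0.32,-0.46,0,0,0,-0.1],
  [-0.42,-0.6,0,0,0,-0.14],
  [-0.52,-0.75,0,0,0,-0.17],
  [-0.6,-0.87,0,0,0,-0.19],
  [-0.64,-0.93,0,0,0,-0.193],
  [-0.64,-0.93,0,0,0,-0.193],
])

```text
time_s: 6.58
tcp_pos: [0.5773, 0.0508, 0.1747]
eef_rot: [180.0, -0.2, -1.2]
contact_force: [0.4, -0.3, -3.1]
gripper_width: 0.0137
```

```bash
python3 g.py .5493 .1492 .175 -1.3
```

```text
t 6.58 pos [0.5773 0.0508 0.1747] [ 1.7999e+02 -1.6000e-01 -1.2100e+00] F [ 0.4 -0.3 -3.1] M [-0.07  0.01 -0.  ] w 0.0137 j [ 24.  14. -16.   0. -60.  64.]
shift [-0.1503 -0.4888 -0.0021] turn [ 0.0001 -0.0018  0.001 ]
```

Call:
apply_moves([
  [-0.03,-0.1,0,0,0,0],
  [-0.07,-0.22,0,0,0,0],
  [-0.11,-0.36,0,0,0,0],
  [-0.14,-0.45,0,0,0,0],
  [-0.15,-0.489,-0.002,0,-0.002,0],
  [-0.15,-0.489,-0.002,0,-0.002,0],
  [-0.15,-0.489,-0.002,0,-0.002,0],
])

```text
time_s: 7.45
tcp_pos: [0.5495, 0.1486, 0.1749]
eef_rot: [180.0, 0.0, -1.2]
contact_force: [-0.2, -0.5, -2.9]
gripper_width: 0.014
```

```bash
python3 g.py .5493 .1492 .138 -1.3; python3 - <<'E'
from h import *
for n in("side","top"):
    p,d=imaging.capture(n);np.save(f"pics/{n}3.npy",p);cv2.imwrite(f"pics/{n}3.png",p)
    u,v=map(int,proj(n,[.549,.149,.13]));print(n,u,v);crop(p,u,v,40,40,7,f"pics/{n}3c.png")
a=np.hstack([cv2.imread(f"pics/{n}3c.png") for n in("side","top")]);cv2.imwrite("pics/d3.png",cv2.resize(a,(800,400)))
E
```

```text
t 7.45 pos [0.5495 0.1486 0.1749] [ 1.7998e+02  3.0000e-02 -1.2400e+00] F [-0.2 -0.5 -2.9] M [-0.07  0.   -0.  ] w 0.014 j [ 35.  13. -17.   0. -60.  54.]
shift [-0.0009 -0.003   0.1844] turn [0.0003 0.0004 0.0006]
side 267 208
top 209 205
```

View pics/d3.png

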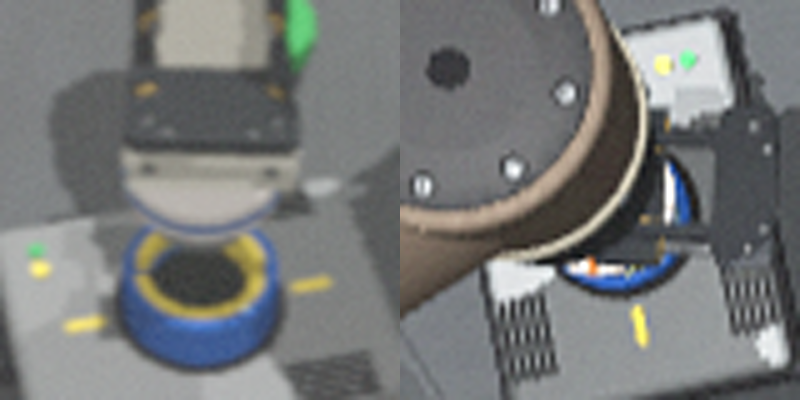

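Call:
apply_moves([
  [-0.001,-0.003,0.03,0,0,0],
  [-0.001,-0.003,0.08,0,0,0],
  [-0.001,-0.003,0.13,0,0,0],
  [-0.001,-0.003,0.17,0,0,0],
  [-0.001,-0.003,0.195,0,0,0],
  [-0.001,-0.003,0.205,0,0,0],
  [-0.001,-0.003,0.21,0,0,0],
  [-0.001,-0.003,0.21,0,0,0],
  [-0.001,-0.003,0.21,0,0,0],
])

```text
time_s: 8.68
tcp_pos: [0.5494, 0.1492, 0.1332]
eef_rot: [180.0, 0.0, -1.3]
contact_force: [-0.4, 0.4, -2.2]
gripper_width: 0.0141
```

```bash
python3 g.py .5493 .1493 .12 -1.3; python3 - <<'E'
from h import *
p,d=imaging.capture("side");crop(p,267,218,40,40,8,"pics/s4.png")
E
```

```text
t 8.68 pos [0.5494 0.1492 0.1332] [ 1.7999e+02  1.0000e-02 -1.2600e+00] F [-0.4  0.4 -2.2] M [-0.02  0.02 -0.03] w 0.0141 j [ 35.  15. -20.   0. -55.  54.]
shift [-0.0004 -0.0003  0.0658] turn [0.0001 0.0001 0.0005]
```

View pics/s4.png

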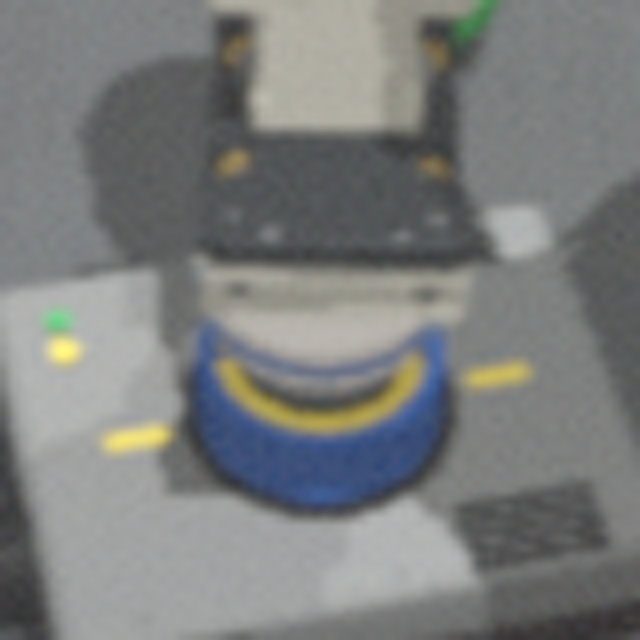

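The cartridge is centred over the ring at about (267,218). The disc edge sits symmetrically inside the rim. I'll lower it slowly in short calls and watch the force.

Call:
apply_moves([
  [0,0,0.007,0,0,0],
  [0,0,0.014,0,0,0],
  [0,0,0.021,0,0,0],
  [0,0,0.028,0,0,0],
  [0,0,0.034,0,0,0],
])

```text
time_s: 9.35
tcp_pos: [0.5494, 0.1492, 0.1262]
eef_rot: [180.0, 0.0, -1.3]
contact_force: [-0.3, 0.1, -2.8]
gripper_width: 0.0137
```

Call:
apply_moves([
  [0,0,0.007,0,0,0],
  [0,0,0.014,0,0,0],
  [0,0,0.021,0,0,0],
  [0,0,0.027,0,0,0],
])

```text
time_s: 9.85
tcp_pos: [0.5493, 0.1492, 0.1207]
eef_rot: [180.0, 0.0, -1.3]
contact_force: [-0.1, -0.6, -4.0]
gripper_width: 0.0141
```

Call:
apply_moves([
  [0,0,0.006,0,0,0],
  [0,0,0.012,0,0,0],
  [0,0,0.018,0,0,0],
  [0,0,0.024,0,0,0],
  [0,0,0.03,0,0,0],
])

```text
time_s: 10.48
tcp_pos: [0.5494, 0.1492, 0.115]
eef_rot: [180.0, -0.0, -1.3]
contact_force: [-1.9, -0.0, 4.8]
gripper_width: 0.0135
```

Call:
apply_moves([
  [0,0,0.006,0,0,0],
  [0,0,0.012,0,0,0],
  [0,0,0.018,0,0,0],
  [0,0,0.024,0,0,0],
  [0,0,0.03,0,0,0],
  [0,0,0.036,0,0,0],
  [0,0,0.036,0,0,0],
])

```text
time_s: 11.35
tcp_pos: [0.5495, 0.1492, 0.1083]
eef_rot: [180.0, -0.0, -1.2]
contact_force: [-4.9, 0.7, 9.1]
gripper_width: 0.0137
```

```bash
python3 g.py .5493 .1493 .1078 -81.3
```

```text
t 11.35 pos [0.5495 0.1492 0.1083] [ 1.7999e+02 -2.0000e-02 -1.2400e+00] F [-4.9  0.7  9.1] M [-0.23  1.8  -0.07] w 0.0137 j [ 35.  17. -22.   0. -51.  54.]
shift [-0.001  -0.0005  0.0026] turn [-1.000e-04 -3.000e-04  8.896e-01]
```

Call:
apply_moves([
  [-0.004,0,0.005,0,0,0],
  [-0.005,0,0.006,0,0,0.02],
  [-0.005,0,0.006,0,0,0.05],
  [-0.005,0,0.006,0,0,0.09],
  [-0.005,0,0.006,0,0,0.12],
])

```text
time_s: 11.98
tcp_pos: [0.5502, 0.1499, 0.1085]
eef_rot: [-179.9, -0.2, -12.1]
contact_force: [-1.1, -0.4, 8.5]
gripper_width: 0.0139
```

```bash
python3 g.py .5485 .1493 .107 -81.3
```

```text
t 11.97 pos [0.5502 0.1499 0.1085] [-179.9    -0.21  -12.08] F [-1.1 -0.4  8.5] M [-0.03  0.33  0.11] w 0.0139 j [ 35.  17. -22.   0. -51.  43.]
shift [-0.0075  0.0048  0.0076] turn [-0.0024 -0.0013  0.7691]
```

Call:
apply_moves([
  [-0.003,0,0.004,0,0,0.05],
  [-0.003,0,0.005,0,0,0.11],
  [-0.003,0,0.005,0,0,0.17],
  [-0.003,0,0.005,0,0,0.23],
  [-0.003,0,0.005,0,0,0.29],
  [-0.003,0,0.005,0,0,0.34],
  [-0.003,0,0.005,0,0,0.36],
])

```text
time_s: 12.85
tcp_pos: [0.551, 0.1507, 0.1087]
eef_rot: [-179.6, -0.2, -44.5]
contact_force: [-1.7, -0.3, 8.7]
gripper_width: 0.0139
```

```bash
python3 g.py .5493 .1493 .1075 -81.3
```

```text
t 12.85 pos [0.551  0.1507 0.1087] [-179.64   -0.2   -44.52] F [-1.7 -0.3  8.7] M [0.03 0.69 0.1 ] w 0.0139 j [ 35.  17. -22.   0. -51.  10.]
shift [-0.001   0.0108  0.0061] turn [-0.0046 -0.0008  0.4087]
```

Call:
apply_moves([
  [0,0.004,0.006,-0.002,0,0.04],
  [0,0.007,0.008,-0.004,0,0.09],
  [0,0.007,0.008,-0.004,0,0.15],
  [0,0.007,0.008,-0.004,0,0.2],
  [0,0.007,0.008,-0.004,0,0.25],
  [0,0.007,0.008,-0.004,0,0.28],
])

```text
time_s: 13.6
tcp_pos: [0.5519, 0.1506, 0.1086]
eef_rot: [-179.7, -0.1, -69.8]
contact_force: [-0.4, -0.4, 10.2]
gripper_width: 0.0137
```

```bash
python3 g.py .5493 .1493 .1075 -81.3
```

```text
t 13.6 pos [0.5519 0.1506 0.1086] [-1.7969e+02 -1.1000e-01 -6.9770e+01] F [-0.4 -0.4 10.2] M [0.03 0.11 0.13] w 0.0137 j [ 35.  17. -22.   0. -51. -15.]
shift [0.0014 0.0146 0.0057] turn [-0.0035 -0.0008  0.1281]
```

Call:
apply_moves([
  [0,0.005,0.005,-0.002,0,0.02],
  [0,0.008,0.006,-0.003,0,0.045],
  [0,0.008,0.006,-0.003,0,0.07],
  [0,0.008,0.006,-0.003,0,0.085],
  [0,0.008,0.006,-0.003,0,0.09],
])

```text
time_s: 14.22
tcp_pos: [0.5523, 0.1507, 0.1089]
eef_rot: [-179.7, -0.1, -77.8]
contact_force: [0.3, -0.1, 8.0]
gripper_width: 0.0137
```

```bash
python3 g.py .5493 .1493 .1075 -81.3
```

```text
t 14.22 pos [0.5523 0.1507 0.1089] [-1.7972e+02 -6.0000e-02 -7.7830e+01] F [ 0.3 -0.1  8. ] M [-0.21  0.03  0.12] w 0.0137 j [ 35.  17. -22.   0. -51. -23.]
shift [0.0039 0.0164 0.0069] turn [-0.0032 -0.0006  0.0385]
```

Call:
apply_moves([
  [0,0.004,0.004,0,0,0.012],
  [0,0.006,0.006,0,0,0.024],
  [0,0.006,0.006,0,0,0.034],
  [0,0.006,0.006,0,0,0.034],
])

```text
time_s: 14.72
tcp_pos: [0.5518, 0.1507, 0.1088]
eef_rot: [-179.6, -0.0, -80.8]
contact_force: [-4.2, -1.2, 10.7]
gripper_width: 0.014
```

```bash
python3 g.py .5493 .1493 .1075 -81.3
```

```text
t 14.72 pos [0.5518 0.1507 0.1088] [-1.7963e+02 -5.0000e-02 -8.0830e+01] F [-4.2 -1.2 10.7] M [-0.17  1.62  0.43] w 0.014 j [ 35.  17. -22.   0. -51. -26.]
shift [0.0051 0.0133 0.0064] turn [-0.0041 -0.0005  0.0053]
```

Call:
apply_moves([
  [0,0,0.004,0,0,0.01],
  [0,0,0.005,0,0,0.02],
  [0,0,0.005,0,0,0.02],
])

```text
time_s: 15.1
tcp_pos: [0.5514, 0.1506, 0.1087]
eef_rot: [-179.6, -0.1, -82.6]
contact_force: [-8.1, -0.1, 13.2]
gripper_width: 0.0137
```

```bash
python3 g.py .5493 .1493 .1075 -81.3;  python3 - <<'E'
from h import *
for n in("side",):
    p,d=imaging.capture(n);crop(p,267,218,40,40,8,"pics/s5.png")
E
```

```text
t 15.1 pos [0.5514 0.1506 0.1087] [-1.7965e+02 -6.0000e-02 -8.2550e+01] F [-8.1 -0.1 13.2] M [-0.02  3.04  0.64] w 0.0137 j [ 35.  17. -22.   0. -51. -28.]
shift [0.0053 0.0111 0.0059] turn [-0.0039 -0.0008 -0.0139]
```

View pics/s5.png

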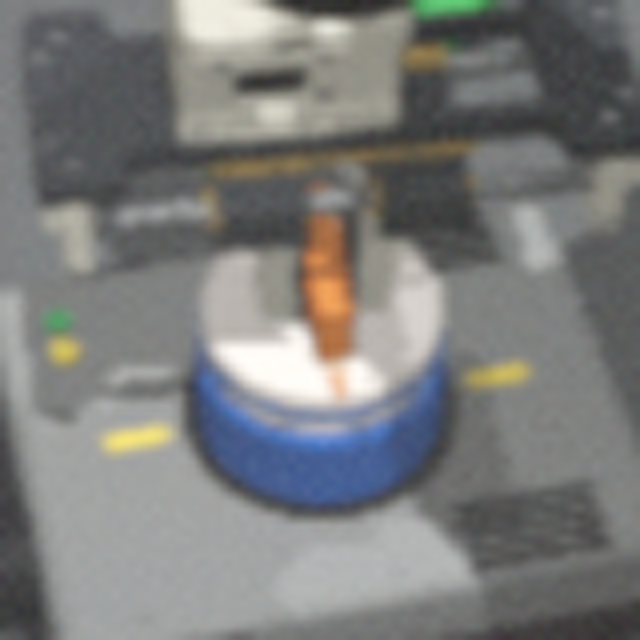

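Call:
apply_moves([
  [0,0.005,0.004,0,0,0.008],
  [0,0.008,0.005,0,0,0.016],
  [0,0.008,0.005,0,0,0.016],
])

```text
time_s: 15.52
tcp_pos: [0.5507, 0.1507, 0.1088]
eef_rot: [-179.5, -0.1, -83.9]
contact_force: [-2.6, -0.6, 8.9]
gripper_width: 0.0138
```

```bash
python3 g.py .5493 .1493 .1075 -81.3
```

```text
t 15.53 pos [0.5507 0.1507 0.1088] [-1.7953e+02 -6.0000e-02 -8.3880e+01] F [-2.6 -0.6  8.9] M [-0.39  1.12  0.72] w 0.0138 j [ 35.  17. -22.   0. -51. -29.]
shift [0.0061 0.0076 0.0064] turn [-0.0053 -0.0008 -0.0286]
```

Call:
apply_moves([
  [0,0.002,0.005,0,0,0.008],
  [0,0.002,0.006,0,0,0.014],
  [0,0.002,0.006,0,0,0.014],
])

```text
time_s: 15.9
tcp_pos: [0.5508, 0.1507, 0.1087]
eef_rot: [-179.5, -0.1, -85.0]
contact_force: [-4.7, -1.2, 11.6]
gripper_width: 0.0138
```

```bash
python3 g.py .5493 .1493 .1128 -81.3
```

```text
t 15.9 pos [0.5508 0.1507 0.1087] [-1.7945e+02 -8.0000e-02 -8.5010e+01] F [-4.7 -1.2 11.6] M [-0.5   1.89  0.93] w 0.0138 j [ 35.  17. -22.   0. -51. -30.]
shift [ 0.0063  0.0077 -0.0204] turn [-0.006  -0.0011 -0.0412]
```

Call:
apply_moves([
  [0,0.002,-0.004,0,0,-0.006],
  [0,0.003,-0.01,0.002,0,-0.01],
  [0,0.003,-0.016,0.003,0,-0.01],
  [0,0.003,-0.022,0.004,0,-0.01],
  [0,0.003,-0.024,0.004,0,-0.01],
])

```text
time_s: 16.52
tcp_pos: [0.55, 0.1506, 0.1132]
eef_rot: [-179.1, -0.1, -84.1]
contact_force: [3.7, -1.0, -9.5]
gripper_width: 0.014
```

```bash
python3 g.py .5493 .1493 .1138 -81.3
```

```text
t 16.52 pos [0.55   0.1506 0.1132] [-1.7912e+02 -1.0000e-01 -8.4110e+01] F [ 3.7 -1.  -9.5] M [-0.13 -1.03  0.75] w 0.014 j [ 35.  16. -22.   1. -51. -30.]
shift [ 0.006   0.0039 -0.0031] turn [-0.0097 -0.0014 -0.0312]
```

Call:
apply_moves([
  [0,0,0.003,0,0,-0.01],
  [0,0,0.003,0,0,-0.02],
  [0,0,0.003,0,0,-0.02],
])

```text
time_s: 16.9
tcp_pos: [0.5501, 0.1507, 0.1132]
eef_rot: [-179.1, -0.1, -82.3]
contact_force: [-0.5, -0.2, 0.1]
gripper_width: 0.0139
```

```bash
python3 g.py .55 .1506 .1128 -81.3
```

```text
t 16.9 pos [0.5501 0.1507 0.1132] [-1.7908e+02 -1.1000e-01 -8.2320e+01] F [-0.5 -0.2  0.1] M [0.13 0.34 0.24] w 0.0139 j [ 35.  16. -22.   1. -51. -28.]
shift [0.0003 0.0008 0.0018] turn [-0.0102 -0.0013 -0.0113]
```

Call:
apply_moves([
  [0,0,0,0,0,-0.015],
  [0,0,0,0,0,-0.03],
  [0,0,0,0,0,-0.04],
  [0,0,0,0,0,-0.04],
])

```text
time_s: 17.4
tcp_pos: [0.5503, 0.1509, 0.1136]
eef_rot: [-179.1, -0.1, -78.7]
contact_force: [-3.2, 1.8, 5.7]
gripper_width: 0.0136
```

```bash
python3 g.py .55 .1506 .1128 -81.3
```

```text
t 17.4 pos [0.5503 0.1509 0.1136] [-1.7906e+02 -1.4000e-01 -7.8690e+01] F [-3.2  1.8  5.7] M [ 0.55  1.23 -0.21] w 0.0136 j [ 35.  16. -22.   1. -51. -24.]
shift [0.0013 0.0017 0.0042] turn [-0.0105 -0.0013  0.029 ]
```

The torque reverses when I turn it back, so the notch is holding it. I'll return to neutral and let go.

Call:
apply_moves([
  [0,0,0,0,0,0.01],
  [0,0,0,0,0,0.02],
  [0,0,0,0,0,0.02],
])

```text
time_s: 17.77
tcp_pos: [0.5503, 0.1508, 0.1137]
eef_rot: [-179.1, -0.1, -80.5]
contact_force: [-1.1, -1.2, 4.7]
gripper_width: 0.0139
```

Call:
apply_moves([
  [0,0,0,0,0,0],
  [0,0,0,0,0,0],
  [0,0,0,0,0,0],
  [0,0,0,0,0,0],
  [0,0,0,0,0,0],
], hand=0.1)

```text
time_s: 18.4
tcp_pos: [0.5503, 0.1508, 0.1137]
eef_rot: [-179.1, -0.1, -80.5]
contact_force: [-0.6, 0.5, 0.6]
gripper_width: 0.0392
```

Call:
apply_moves([
  [0,0,-0.03,0,0,0],
  [0,0,-0.08,0,0,0],
  [0,0,-0.2,0,0,0],
  [0,0,-0.4,0,0,0],
  [0,0,-0.6,0,0,0],
  [0,0,-0.7,0,0,0],
  [0,0,-0.7,0,0,0],
])

```text
time_s: 19.27
tcp_pos: [0.5488, 0.1511, 0.2563]
eef_rot: [-178.8, -0.0, -80.5]
contact_force: [-0.3, 0.1, 0.4]
gripper_width: 0.0392
```

Call:
apply_moves([
  [0,0.2,0,0,0,0],
  [-0.2,0.2,0,0,0,0],
  [-0.4,0.2,0,0,0,0],
  [-0.6,0.2,0,0,0,0],
  [-0.8,0.2,0,0,0,0],
  [-0.9,0.2,0,0,0,0],
])

```text
time_s: 20.02
tcp_pos: [0.4789, 0.3235, 0.2545]
eef_rot: [-178.9, -0.1, -80.4]
contact_force: [0.1, -0.4, -0.2]
gripper_width: 0.0393
```

```bash
python3 g.py .55 .1506 .1128 -81.3; python3 - <<'E'
from h import *
for n in("side","top"):
    p,d=imaging.capture(n);np.save(f"pics/{n}6.npy",p);cv2.imwrite(f"pics/{n}6.png",p)
    u,v=map(int,proj(n,[.549,.149,.1]));print(n,u,v);crop(p,u,v,36,36,8,f"pics/{n}6c.png")
a=np.hstack([cv2.imread(f"pics/{n}6c.png") for n in("side","top")]);cv2.imwrite("pics/d6.png",cv2.resize(a,(800,400)))
E
```

```text
t 20.02 pos [0.4789 0.3235 0.2545] [-1.7888e+02 -7.0000e-02 -8.0410e+01] F [ 0.1 -0.4 -0.2] M [0.01 0.   0.  ] w 0.0393 j [ 54.  10. -11.   1. -69. -45.]
shift [ 0.9105 -0.1928  0.7136] turn [-0.0125 -0.0007  0.0099]
side 266 215
top 210 206
```

View pics/d6.png

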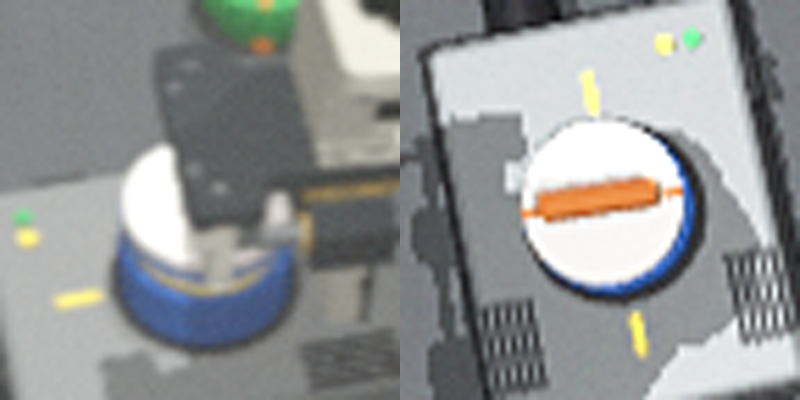

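View pics/top6.png

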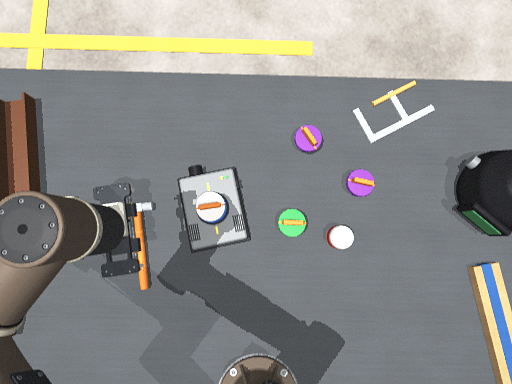

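```bash
python3 - <<'E'
from h import *
p,d=imaging.capture("top")
def zat(u,v):
    o,e=ray("top",u,v);return (o+e*np.median(d[v-1:v+2,u-1:u+2]))[2]
print("disc z",[zat(u,v).round(4) for u,v in((205,212),(212,215),(216,212),(208,199),(214,198))],"blower top",zat(190,190).round(4),zat(225,240).round(4),"bench",zat(265,260).round(4))
b=np.load("pics/top0p.npy")
for nm,(x0,y0,x1,y1) in {"tin":(325,222,358,252)}.items(): print(nm,np.abs(b[y0:y1,x0:x1].astype(int)-p[y0:y1,x0:x1]).mean())
E
```

```text
disc z [np.float64(0.1104), np.float64(0.1088), np.float64(0.1085), np.float64(0.1094), np.float64(0.1093)] blower top 0.0459 0.0459 bench -0.0
tin 2.9673400673400674
```

The disc top is at 0.109 m, which is the locked height (59 + 50 mm). The rib points at about -81°, which is 80° clockwise of the slots. I'm handing in.

```bash
python3 - <<'E'
from plant import r
print(r.close_job())
E
```

```text
the job is handed in; nothing more can be done
None
```

The cartridge is locked in the blower port, released, and the job is handed in at about 20 s of the 72 s allowed. I picked up the white cartridge by its rib and lined its lugs up with the slots, which the top camera showed at about -1.3° in world axes. I pushed it down at about 11 mm/s with about 12 to 16 N of push, turned it clockwise to the stop, let the spring lift it into the notches and let go.

**Lock checks**
- **At the stop:** the torque rose to about 0.9 N m, against a limit of 1.5.
- **In the notches:** when I raised the gripper, the cartridge came up about 4.5 mm and then held against a light pull. Turning it back a few degrees reversed the torque, so the notches were holding it.
- **Final pose:** the disc top measures 0.109 m, the locked height. The rib lies at about -81°, which is 80° clockwise of the slots.

**Tin and hammer:** the tin's patch of the top picture is essentially unchanged. The arm never went near the hammer at bench level. In the last picture the raised gripper partly hid it, but the visible part is where it was.

**Disagreements:** the two cameras put the port centre about 1.6 mm apart. The tool drifted up to about 3 mm sideways while turning, with side forces of at most 8 N.

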